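# Hold the spring clip open round the recipe cards

### The job

The spice jar with the pale grey cap is standing in the way, right beside the free edge of the recipe cards: lift it away and stand it upright on the worktop at least 10 cm clear of the cards. Then take the white spring clip by its tails, squeeze it open, and bring its jaws in over the free upright side edge of the cards (the edge without the binder rings), one jaw in front and one behind, at least 1 cm past the edge and touching neither face nor the stand, so that I can square the cards up before it shuts. Finish while still holding the clip squeezed open there in the air, and leave the card stand, the red-lidded jar, the egg timer and the teaspoon where they are.

Things in the scene. Friction and masses are not known exactly. Their poses are not given: they have to be found in the camera images.
- recipe_stand: Wooden block 64 x 172 mm, 26 high, loose, 0.7 kg; in its groove a set of stiff recipe cards stands upright, 8 mm thick in all, 150 wide, top 128 mm above the worktop, picture on the front. Steel rings bind the left side edge; the right one is free. Origin: centre of underside; x normal to the cards, to the back; y along them to the ringed edge; z up. Turned up to 0.3 rad.
- free_edge (a point): Point on the free (right) side edge of the cards, at mid-thickness, 80 mm above the worktop (48 mm below the cards' top). Axes as the stand's: the cards occupy x from -4 to +4 mm and y from 0 to +150 mm of it; -y points out into the open.
- spice_jar_4: Spice jar, clear glass with a paper label and a pale grey cap, 44 mm across and 109 mm tall, 0.11 kg, loose, standing upright beside the free edge of the cards (the other spice jars stand far off at the right). Origin: centre of its underside, z along its axis. It can be gripped from above round the cap, 44 mm across, from 88 to 109 mm above its underside.
- bag_clip: White spring clip like a big clothes peg, 102 long, 28 high, lying on its side, hinge axis upright, 60 g; this body is its +y arm. Origin: on the hinge axis, underside. Shut: x points to the jaw tips at +50 mm; flat tails, splayed 0.3 rad each, run to x = -50; over both 45 mm wide there, 35 at x = -33. Squeezed along y the jaws open; at full squeeze the tails are parallel, 14 mm over both.
- clip_arm (a joint): Opening angle of the clip between its two arms: 0 = shut, 0.60 rad = fully squeezed, at its stop (jaw tips then about 30 mm apart). The spring shuts it: at the tails, 33 mm behind the hinge, it takes about 5 N to start and 11 N to squeeze fully.
- jaw_tip_1 (a point): Middle of the jaw tip's inner face on the arm bag_clip, 50 mm from the hinge axis, 14 mm above the clip's underside.
- jaw_tip_2 (a point): The same point on the other arm's jaw tip. Shut, the two points coincide; open, the mouth lies between them.
- jar_1: Bystander: jar with a red lid, 58 x 62 x 86 mm, origin at the centre of its underside.
- egg_timer: Bystander: round egg timer, 67 mm across and 56 mm high, origin at the centre of its underside.
- teaspoon_1: Bystander: teaspoon lying flat, 137 x 28 x 13 mm, origin at its middle, on the underside.
Mind the look-alikes: they are no part of the job. What is shaped like the spice_jar_4 but blue or purple is not meant.

How it is judged:
By the outcome, as a careful person would: the job done as asked, in the order asked, and still so for the second after the job is handed in, while the arm keeps its last pose, push and grip.
It also fails if it takes over 48 s, if anything falls off the work surface, if the arm or the gripper's body presses on something with over 40 N, if the wrist force passes 120 N, or if a joint passes its speed limit or range.

### The arm

A 7-joint arm with a two-finger parallel gripper is mounted at the origin on a cart in front of the work surface, level with it; the furniture and walls round the work are solid. World frame = base frame: x ahead of the robot, y to its left, z up, the work surface at z = 0. Lengths are in m, angles in rad, forces in N, time in s.
With the tool pointing down it reaches from about 0.4 to 0.85 m from the base axis. Payload 10.4 kg.
Tool frame: the origin (TCP) lies at the very end of the fingers, on their centre line; the grasp point (between the pads) lies r.tcp_to_grasp behind it (r.tcp_to_grasp is the distance from the TCP to the grasp point, in m); z points along the fingers, y is the line along which they close (so a half turn about z gives the same grasp; the last joint's range is limited). The gripper opens to 87 mm and grips with 3 to 60 N. Pads are 19 mm wide; open, the fingers measure 117 mm over their backs; the gripper's body (75 mm by 190 mm) begins 51 mm behind the grasp point.
Start: joints at [-1.334, 0.332, -0.065, 1.46, 0.022, 1.35, -0.088], TCP at [0.161, 0.604, 0.223] pointing down, gripper open.
Joint ranges: [-2.6, 2.6], [-0.5, 2.12], [-1.47, 1.34], [0.16, 2.42], [-1.27, 4.41], [0.06, 2.06], [-2.6, 2.6]. Speed limits (rad/s): [2.22, 2.22, 2.79, 2.79, 3.14, 3.14, 3.14].

### API

Orientations are given as a unit quaternion [x, y, z, w].
In Python, from bench import monitor, cams, ticket, r gives the robot as it stands.
- The arm moves only by the shell command python3 -m crank 'ROWS' [OPENING] [FORCE]. ROWS is a JSON object whose one key "steps" holds a list of rows, each a list of 2 entries, a list of its own where there are three numbers: the shift along the world's x, y, z in units of 25 mm (1.0 is 25 mm), then the turn, a rotation vector about the world's x, y, z in units of 5 degrees (1.0 is 5 degrees). In form: {"steps": [[[x, y, z], [ax, ay, az]], ...]}. A call has 1 to 10 rows; each row shifts and turns the commanded pose from where the row before left it; what a row does not reach is not made up. A row lasts 1/12 s, in which the tool goes at most 41.7 mm and 7.16 degrees, less where a joint would pass 70% of its speed; a pose out of reach is approached as far as the arm can. A call is refused whole if a number of a shift passes 1 or a number of a turn 1, either way. A call with a gripper value outside its range is refused whole. OPENING is the finger opening in mm, from 0 to 87, set as the call begins (- or left out, the last holds). The fingers move at their own pace and stop on an object; FORCE is the grip in N (left out, the last holds). Time passes only in rows, so rows that do not move let the fingers close. It gives the time, the measured TCP pose, the force, the opening and the grip force at its end, in the units of the state.
- monitor.read_state(): the state, without advancing time (a new reading comes with each control period).
- cams.camera(name): name is "scene" or "top" or "wrist"; returns a dict with "pixels" (420x560x3 uint8, blue, green, red), "z_map" (420x560 float32, m along the optical axis (not along the pixel's ray), 0 where there is no reading), "vfov" (degrees; the focal length in pixels is half the picture's height over the tangent of half this angle, whatever the lens; pixels are square), "cx", "cy" (the principal point, pixels), "T" (4x4, takes a point from camera to world coordinates). Camera axes: x right, y up, looking along -z (the intrinsics and any distortion apply to the point x, -y, -z); pixel columns grow to the right and rows downward; lengths in m; the calibration is good to about 2 mm. A picture is of the moment at which its call begins.
- ticket.close_job(): hands the job in; it is judged then, once.
The state is a dict: "time": time; "joint_positions": joint angles; "joint_vel": joint speeds; "joint_torque": joint torques, N m; "ee_pos": TCP position; "eef_rot": TCP orientation; "ft_force": force on the tool from outside, world axes, zero at the start; "torque": the same for the moment, N m; "width": finger opening in m; "grip_force": force on a finger pad.
Only numpy, scipy, OpenCV 4.12 (cv2) and the standard library are available. Lean on these libraries where they do the work, as an engineer would, in place of code of your own. Each camera call takes 0.05 s, during which the arm holds its last target. There are 200 camera calls.

## Working session

There is one attempt and no reset: what is moved stays moved. The work goes in short steps, Python scripts to look and compute and a shell command to move; the robot and the scene stay as the last step left them, time stands still between calls to the robot, and variables do not carry over. Pictures are saved under pics/ and viewed, at most 10 in all, crops included, and the job is handed in when it is done.

```bash
ls; mkdir -p pics; cat > h.py <<'E'
import numpy as np,cv2
from bench import monitor,cams,ticket,r
def cap(n):
    c=cams.camera(n); np.savez('/tmp/'+n+'.npz',**{k:np.array(v) for k,v in c.items()}); return c
def world(c,u=None,v=None):
    H,W=c['z_map'].shape; f=H/2/np.tan(np.radians(c['vfov'])/2)
    if u is None: u,v=np.meshgrid(np.arange(W),np.arange(H))
    z=c['z_map'][v,u]
    p=np.stack([(u-c['cx'])/f*z,-(v-c['cy'])/f*z,-z],-1)
    return p@c['T'][:3,:3].T+c['T'][:3,3]
E
python3 - <<'E'
from h import *
s=monitor.read_state(); print(s); print(r.tcp_to_grasp)
for n in ['scene','top']:
    c=cap(n); cv2.imwrite(f'pics/{n}0.png',c['pixels']); print(n,{k:v for k,v in c.items() if k not in('pixels','z_map')})
E
```

```text
pics
{'time': 0.0, 'joint_positions': array([-1.33362269,  0.33287594, -0.06470763,  1.46096008,  0.02161427,
        1.34988751, -0.08851176]), 'joint_vel': array([ 6.56268181e-04, -4.12598781e-06,  1.51829758e-03,  1.60829163e-04,
       -1.99334285e-04,  1.61516006e-03, -5.30013294e-04]), 'joint_torque': array([-2.54995175e-04, -6.23250818e+01,  2.46034091e-02, -3.89901924e+01,
       -6.12756587e-02,  3.95806495e-02,  1.59365968e-04]), 'ee_pos': array([0.16044408, 0.60364902, 0.22174246]), 'eef_rot': array([ 1.29511978e-01,  9.91577598e-01, -7.15353503e-04, -5.39878019e-05]), 'ft_force': array([ 0.39794612, -0.42691201, -0.22747672]), 'torque': array([-0.00650053,  0.00406374,  0.00978632]), 'grip_force': 0.0, 'width': 0.08724589278352508}
0.0187
scene {'vfov': 50.09273447262582, 'cx': 280.2054327197973, 'cy': 212.01541642775402, 'T': array([[ 0.51036923,  0.69121243, -0.51161375, -0.07333817],
       [-0.85990928,  0.41636114, -0.29529551, -0.3837262 ],
       [ 0.00890415,  0.59065115,  0.80687789,  1.09666636],
       [ 0.        ,  0.        ,  0.        ,  1.        ]])}
top {'vfov': 48.591177206684044, 'cx': 275.39428357449714, 'cy': 209.52379551552974, 'T': array([[ 0.02171074,  0.98253999, -0.18478045,  0.28059932],
       [-0.99974661,  0.02023704, -0.00985785, -0.00938634],
       [-0.00594632,  0.18494765,  0.98273038,  1.47248666],
       [ 0.        ,  0.        ,  0.        ,  1.        ]])}
```

View pics/scene0.png

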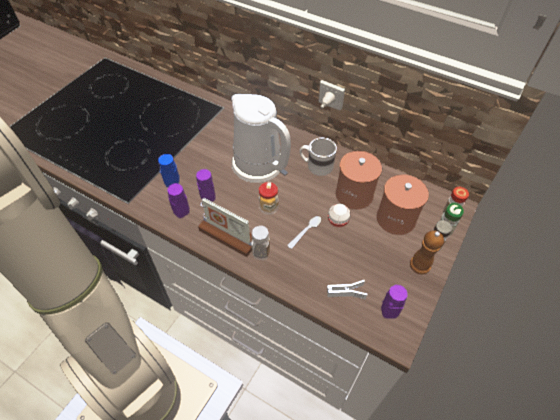

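View pics/top0.png

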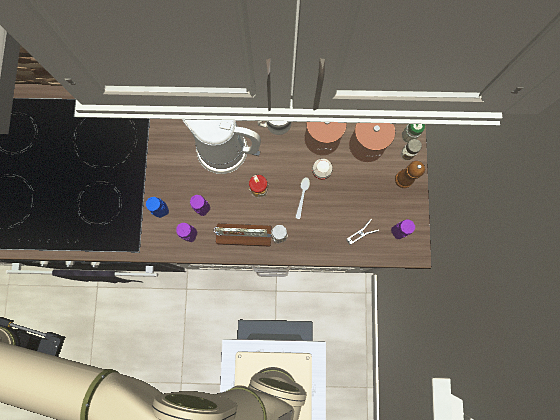

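```bash
python3 - <<'E'
from h import *
L={n:dict(np.load(f'/tmp/{n}.npz')) for n in('scene','top')}
ROI={'scene':{'clip':(320,272,375,305),'jar':(248,222,275,262),'stand':(190,190,258,258),'red':(255,178,283,218),'timer':(325,200,355,230),'spoon':(284,210,326,252),'table':(280,250,320,268)},
'top':{'clip':(342,212,385,250),'jar':(270,222,292,245),'stand':(208,218,270,250),'red':(246,170,272,198),'timer':(310,155,335,182),'spoon':(290,172,314,224),'table':(300,225,340,250)}}
for n in L:
    P=world(L[n])
    for k,(a,b,c,d) in ROI[n].items():
        p=P[b:d,a:c].reshape(-1,3); t=p[p[:,2]>(0.008 if k!='spoon' else .004)]
        if k=='table': print(n,k,np.median(p[:,2]),p[:,2].std());continue
        rect=cv2.minAreaRect((t[:,:2]*1000).astype(np.float32))
        print(n,k,len(t),'med',np.median(t,0).round(3),'lo',np.percentile(t,2,axis=0).round(3),'hi',np.percentile(t,98,axis=0).round(3),'rect',np.round(rect[0]),np.round(rect[1]),round(rect[2]))
    # cards
    a,b,c,d=ROI[n]['stand']; p=P[b:d,a:c].reshape(-1,3)
    t=p[(p[:,2]>.05)&(p[:,2]<.14)]; (vx,vy,x0,y0)=cv2.fitLine(t[:,:2].astype(np.float32),cv2.DIST_HUBER,0,.01,.01).ravel()
    s=(t[:,:2]-[x0,y0])@[vx,vy]; print('cards dir',vx,vy,x0,y0,np.percentile(s,[0,1,99,100]),'z',np.percentile(t[:,2],99))
a=L['scene']['pixels']; b=L['top']['pixels']
i1=cv2.resize(a[180:312,180:380],None,fx=4,fy=4,interpolation=cv2.INTER_CUBIC); cv2.imwrite('pics/sc1.png',i1)
i2=cv2.resize(b[150:270,200:400],None,fx=4,fy=4,interpolation=cv2.INTER_CUBIC); cv2.imwrite('pics/tp1.png',i2)
E
```

```text
scene clip 358 med [ 0.479 -0.268  0.023] lo [ 0.448 -0.321  0.009] hi [ 0.522 -0.228  0.03 ] rect [ 223. -300.] [607. 102.] 6
scene jar 618 med [ 0.457 -0.014  0.075] lo [ 0.444 -0.035  0.013] hi [0.489 0.031 0.11 ] rect [ 211. -167.] [713.  60.] 33
scene stand 2017 med [0.465 0.095 0.048] lo [ 0.436 -0.011  0.012] hi [0.548 0.23  0.127] rect [ 279. -105.] [887. 150.] 48
scene red 568 med [0.608 0.052 0.065] lo [0.591 0.028 0.009] hi [0.699 0.138 0.088] rect [649.  82.] [143.  56.] 40
scene timer 498 med [ 0.679 -0.15   0.037] lo [ 0.655 -0.175  0.01 ] hi [ 0.745 -0.118  0.055] rect [ 334. -240.] [862.  71.] 15
scene spoon 132 med [ 0.589 -0.081  0.007] lo [-0.073 -0.384  0.004] hi [ 0.669 -0.065  1.097] rect [ 304. -226.] [816.  91.] 26
scene table -0.0015369739505617375 0.05784025711416105
cards dir 0.0353509 0.999375 0.4671922 0.1285215 [-0.14443215 -0.14175246  0.10545284  0.11655404] z 0.12796526385603318
top clip 171 med [ 0.482 -0.261  0.027] lo [ 0.281 -0.316  0.009] hi [ 0.527 -0.009  1.472] rect [ 426. -157.] [131. 394.] 26
top jar 273 med [ 0.465 -0.005  0.107] lo [ 0.447 -0.032  0.011] hi [0.492 0.02  0.115] rect [393. -14.] [225.  66.] 1
top stand 1146 med [0.467 0.106 0.029] lo [0.439 0.024 0.011] hi [0.503 0.186 0.131] rect [437.  74.] [315. 159.] 55
top red 376 med [0.616 0.059 0.086] lo [0.594 0.03  0.009] hi [0.648 0.087 0.094] rect [480.  29.] [406.  77.] 11
top timer 350 med [ 0.683 -0.139  0.046] lo [ 0.658 -0.17   0.013] hi [ 0.717 -0.109  0.062] rect [ 506. -100.] [ 75. 481.] 77
top spoon 332 med [ 0.594 -0.079  0.006] lo [ 0.515 -0.114  0.004] hi [ 0.676 -0.04   0.018] rect [481. -67.] [ 85. 409.] 86
top table 0.0009095942781311983 0.09294242645385785
cards dir 0.01068019 0.99994296 0.4683821 0.09321651 [-0.0630561  -0.06234185  0.09198834  0.09316197] z 0.13382390996068777
```

View pics/sc1.png

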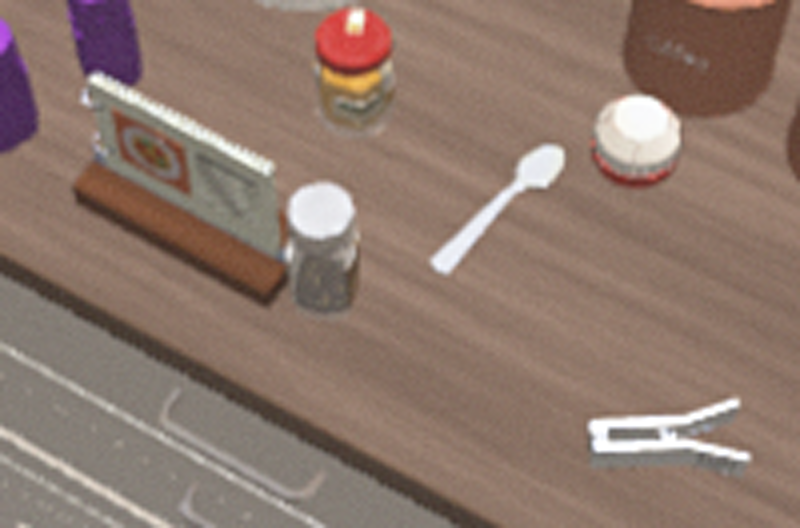

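View pics/tp1.png

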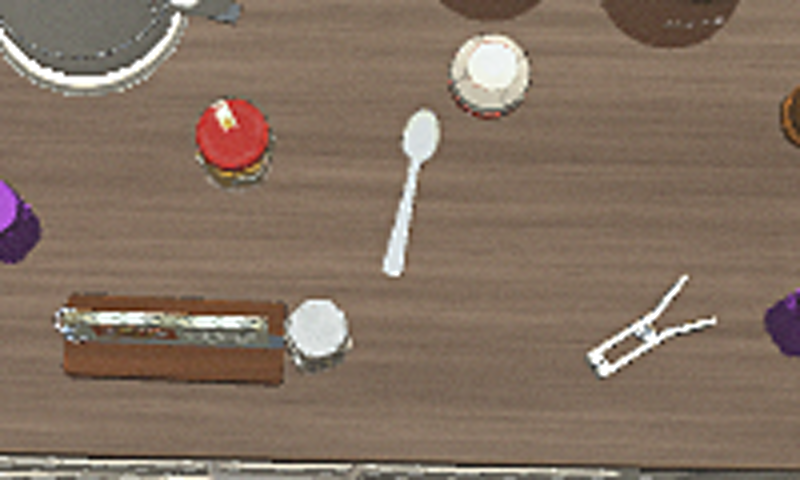

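```bash
cat >> h.py <<'E'
def plane(c,u,v,h):
    H=c['z_map'].shape[0]; f=H/2/np.tan(np.radians(float(c['vfov']))/2)
    u=np.asarray(u,float);v=np.asarray(v,float)
    d=np.stack([(u-c['cx'])/f,-(v-c['cy'])/f,-np.ones_like(u)],-1)@c['T'][:3,:3].T
    o=c['T'][:3,3]; return o+d*((h-o[2])/d[...,2])[...,None]
E
python3 - <<'E'
from h import *
L={n:dict(np.load(f'/tmp/{n}.npz')) for n in('scene','top')}
R={'scene':{'clip':(320,272,375,305),'jar':(248,222,275,262),'stand':(190,190,258,258)},
'top':{'clip':(342,212,385,250),'jar':(270,222,292,245),'stand':(208,218,275,250)}}
def mask(n,k,lo,hi,s=255,v=0):
    c=L[n]; P=world(c); hsv=cv2.cvtColor(c['pixels'],cv2.COLOR_BGR2HSV)
    a,b,x,y=R[n][k]; m=np.zeros(P.shape[:2],bool); m[b:y,a:x]=True
    return m&(P[...,2]>lo)&(P[...,2]<hi)&(hsv[...,1]<=s)&(hsv[...,2]>=v)
for n in L:
    c=L[n]
    v,u=np.nonzero(mask(n,'jar',.095,.125,60,150)); p=plane(c,u,v,.109)[:,:2]
    print(n,'cap',len(u),cv2.minEnclosingCircle((p*1000).astype(np.float32)),p.mean(0))
    v,u=np.nonzero(mask(n,'clip',.012,.04,60,170)); p=(plane(c,u,v,.028)[:,:2]*1000).astype(np.float32)
    print('clip',len(u),cv2.minAreaRect(p)); tri=cv2.minEnclosingTriangle(p.reshape(-1,1,2))[1]; print(tri.reshape(-1,2).round(1).tolist())
    hull=cv2.approxPolyDP(cv2.convexHull(p),5,True).reshape(-1,2); print('hull',hull.round(1).tolist())
    v,u=np.nonzero(mask(n,'stand',.118,.14)); p=(plane(c,u,v,.128)[:,:2]*1000).astype(np.float32)
    print('cardtop',len(u),cv2.minAreaRect(p)); print(cv2.boxPoints(cv2.minAreaRect(p)).round(1).tolist())
    hsv=cv2.cvtColor(c['pixels'],cv2.COLOR_BGR2HSV); m=mask(n,'stand',.018,.035)&(hsv[...,1]>110)
    v,u=np.nonzero(m); p=(plane(c,u,v,.026)[:,:2]*1000).astype(np.float32)
    print('block',len(u),cv2.minAreaRect(p),cv2.boxPoints(cv2.minAreaRect(p)).round(1).tolist())
E
```

```text
scene cap 180 ((473.33148193359375, -0.7768115997314453), 36.08580017089844) [ 0.46736593 -0.01121762]
clip 158 ((480.8564453125, -268.5693054199219), (40.81005096435547, 100.56858825683594), 35.383567810058594)
[[527.5, -297.1000061035156], [492.6000061035156, -321.8999938964844], [414.5, -170.10000610351562]]
hull [[526.5999755859375, -297.79998779296875], [461.6000061035156, -223.60000610351562], [446.1000061035156, -231.5], [493.29998779296875, -321.3999938964844]]
cardtop 200 ((466.01513671875, 98.58707427978516), (150.05599975585938, 12.344432830810547), 88.85456848144531)
[[458.29998779296875, 23.700000762939453], [470.70001220703125, 23.5], [473.70001220703125, 173.5], [461.29998779296875, 173.6999969482422]]
block 519 ((474.60089111328125, 130.7621307373047), (246.4891357421875, 100.47467041015625), 70.54922485351562) [[386.20001220703125, 31.299999237060547], [480.8999938964844, -2.200000047683716], [563.0, 230.1999969482422], [468.29998779296875, 263.70001220703125]]
top cap 164 ((471.1592712402344, -7.809691905975342), 21.317346572875977) [ 0.47104843 -0.00790989]
clip 11
[... 183 characters left out ...]
4844], [494.5, -319.0]]
hull [[528.0999755859375, -296.1000061035156], [466.3999938964844, -220.3000030517578], [450.8999938964844, -229.5], [493.6000061035156, -317.3999938964844]]
cardtop 162 ((471.19940185546875, 103.19609832763672), (146.49874877929688, 9.76605224609375), 88.88851165771484)
[[464.8999938964844, 30.100000381469727], [474.70001220703125, 29.899999618530273], [477.5, 176.3000030517578], [467.70001220703125, 176.5]]
block 668 ((471.9925842285156, 104.27344512939453), (170.2043914794922, 63.45305633544922), 88.90959930419922) [[438.70001220703125, 19.799999237060547], [502.1000061035156, 18.600000381469727], [505.29998779296875, 188.8000030517578], [441.8999938964844, 190.0]]
```

```bash
python3 - <<'E'
from h import *
for n,(a,b,x,y) in {'scene':(375,278,412,325),'top':(390,212,420,240)}.items():
    c=dict(np.load(f'/tmp/{n}.npz')); P=world(c); hsv=cv2.cvtColor(c['pixels'],cv2.COLOR_BGR2HSV)
    m=np.zeros(P.shape[:2],bool); m[b:y,a:x]=True
    m&=(P[...,2]>.095)&(P[...,2]<.13)&(hsv[...,1]>80); v,u=np.nonzero(m); p=(plane(c,u,v,.109)[:,:2]*1000).astype(np.float32)
    print(n,len(u),cv2.minEnclosingCircle(p), p.mean(0),np.median(P[m][:,2]))
E
python3 -m crank '{"steps":[[[0,0,1],[0,0,0]],[[0.5,-1,0],[0,0,-1]],[[0.5,-1,0],[0,0,-1]],[[0.5,-1,0],[0,0,-1]],[[0.5,-1,0],[0,0,-1]]]}' 87
```

```text
scene 273 ((487.27276611328125, -389.7904052734375), 25.660236358642578) [ 487.99692 -389.22452] 0.10643951963303133
top 186 ((493.90948486328125, -384.4775390625), 23.999414443969727) [ 493.42307 -385.3492 ] 0.10823727106678738
time: 0.52
ee_pos: [0.2109, 0.5027, 0.2471]
eef_rot: [0.302, 0.953, -0.0, -0.0]
ft_force: [0.1, -0.1, -0.4]
width: 0.087
grip_force: 0.0
```

```bash
python3 -m crank '{"steps":[[[0.5,-1,0],[0,0,-1]],[[0.5,-1,0],[0,0,-1]],[[0.5,-1,0],[0,0,-1]],[[0.5,-1,0],[0,0,-1]],[[0.5,-1,0],[0,0,-1]],[[0.5,-1,0],[0,0,-1]],[[0.5,-1,0],[0,0,-1]],[[0.5,-1,0],[0,0,-1]],[[0.5,-1,0],[0,0,-1]],[[0.5,-1,0],[0,0,-1]]]}'
python3 -m crank '{"steps":[[[0.5,-1,0],[0,0,-1]],[[0.5,-1,0],[0,0,0]],[[0.5,-1,0],[0,0,0]],[[0.5,-1,0],[0,0,0]],[[0.5,-1,0],[0,0,0]],[[0.5,-1,0],[0,0,0]],[[0.5,-1,0],[0,0,0]],[[0.5,-1,0],[0,0,0]],[[0.5,-1,0],[0,0,0]],[[0,0,0],[0,0,0]]]}'
python3 - <<'E'
from h import *
c=cap('wrist'); cv2.imwrite('pics/w1.png',c['pixels']); print(c['T'],c['vfov'],c['cx'],c['cy']); print(monitor.read_state()['joint_positions'])
E
```

```text
time: 1.35
ee_pos: [0.3358, 0.2526, 0.2474]
eef_rot: [0.676, 0.737, -0.0, -0.0]
ft_force: [-0.8, -0.3, 0.1]
width: 0.087
grip_force: 0.0
time: 2.18
ee_pos: [0.4494, 0.024, 0.2476]
eef_rot: [0.709, 0.706, -0.0, 0.001]
ft_force: [0.2, -0.3, 0.0]
width: 0.0867
grip_force: 0.0
[[ 9.99990734e-01  4.28461347e-03  4.16135448e-04  4.47970369e-01]
 [-4.21116919e-03  9.53615654e-01  3.00997427e-01  1.05932565e-01]
 [ 8.92824350e-04 -3.00996390e-01  9.53624861e-01  4.08924805e-01]
 [ 0.00000000e+00  0.00000000e+00  0.00000000e+00  1.00000000e+00]] 65.04965088590187 280.44735550862265 202.42004245123505
[-0.79019966 -0.12504228  0.58739618  1.88597767  0.07112475  1.36057294
 -0.22399626]
```

View pics/w1.png

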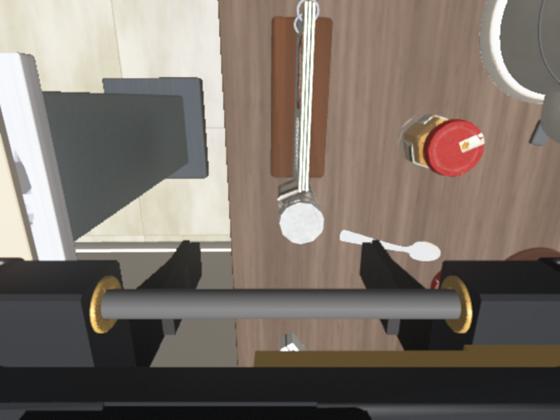

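```bash
python3 - <<'E'
from h import *
c=dict(np.load('/tmp/wrist.npz')); P=world(c); hsv=cv2.cvtColor(c['pixels'],cv2.COLOR_BGR2HSV)
m=np.zeros(P.shape[:2],bool); m[195:248,275:328]=True; m&=(P[...,2]>.1)&(P[...,2]<.118)&(hsv[...,1]<60)
v,u=np.nonzero(m); p=(plane(c,u,v,.109)[:,:2]*1000).astype(np.float32); print('cap',len(u),cv2.minEnclosingCircle(p),p.mean(0))
m=np.zeros(P.shape[:2],bool); m[15:195,270:330]=True; m&=(P[...,2]>.122)&(P[...,2]<.134)
v,u=np.nonzero(m); p=(plane(c,u,v,.128)[:,:2]*1000).astype(np.float32); q=cv2.minAreaRect(p); print('cards',len(u),q,cv2.boxPoints(q).tolist(),np.median(P[m][:,2]))
print(monitor.read_state()['ee_pos'])
E
```

```text
cap 1503 ((467.9085998535156, -8.67343807220459), 22.695058822631836) [467.79648   -8.288104]
cards 1442 ((468.8801574707031, 96.99485778808594), (138.57781982421875, 8.233795166015625), 88.8101577758789) [[463.32537841796875, 27.806373596191406], [471.557373046875, 27.635398864746094], [474.4349365234375, 166.183349609375], [466.20294189453125, 166.35430908203125]] 0.12622093946658067
[0.44849726 0.02662212 0.24744239]
```

```bash
python3 -m crank '{"steps":[[[0.4,-0.7,0],[0,0,0]],[[0.38,-0.7,-0.66],[0,0,0]],[[0,0,-1],[0,0,0]],[[0,0,-1],[0,0,0]],[[0,0,-1],[0,0,0]],[[0,0,-1],[0,0,0]],[[0,0,-1],[0,0,0]],[[0,0,-0.6],[0,0,0]],[[0,0,-0.4],[0,0,0]],[[0,0,0],[0,0,0]]]}'
python3 -m crank '{"steps":[[[0,0,0],[0,0,0]],[[0,0,0],[0,0,0]],[[0,0,0],[0,0,0]],[[0,0,0],[0,0,0]],[[0,0,0],[0,0,0]],[[0,0,0],[0,0,0]]]}' 30 15
```

```text
time: 3.07
ee_pos: [0.4661, -0.0053, 0.0793]
eef_rot: [0.706, 0.708, -0.001, -0.001]
ft_force: [0.4, 0.1, 0.0]
width: 0.0867
grip_force: 0.0
time: 3.57
ee_pos: [0.4678, -0.0059, 0.0815]
eef_rot: [0.706, 0.708, 0.0, 0.0]
ft_force: [-0.1, -0.3, 0.3]
width: 0.0548
grip_force: 0.0
```

```bash
python3 -m crank '{"steps":[[[0,-0.1,0],[0,0,0]],[[0,0,0],[0,0,0]],[[0,0,0],[0,0,0]],[[0,0,0],[0,0,0]],[[0,0,0],[0,0,0]]]}' 30 15
python3 -m crank '{"steps":[[[0,0,0.3],[0,0,0]],[[0,0,0.7],[0,0,0]],[[0,-0.3,1],[0,0,0]],[[0.5,-0.9,0.2],[0,0,0]],[[0.7,-1,0],[0,0,0]],[[0.7,-1,0],[0,0,0]],[[0.7,-1,0],[0,0,0]],[[0.5,-1,0],[0,0,0]],[[0.2,-0.5,0],[0,0,0]],[[0,0,0],[0,0,0]]]}'
```

```text
time: 3.98
ee_pos: [0.4677, -0.0085, 0.0811]
eef_rot: [0.706, 0.708, 0.0, 0.0]
ft_force: [0.8, 0.1, 0.9]
width: 0.0443
grip_force: 14.4
time: 4.82
ee_pos: [0.5501, -0.1546, 0.1363]
eef_rot: [0.708, 0.706, -0.001, 0.001]
ft_force: [-0.7, -0.5, -1.7]
width: 0.0441
grip_force: 14.3
```

```bash
python3 -m crank '{"steps":[[[0,0,-0.7],[0,0,0]],[[0,0,-0.8],[0,0,0]],[[0,0,-0.4],[0,0,0]],[[0,0,-0.2],[0,0,0]],[[0,0,-0.08],[0,0,0]],[[0,0,-0.02],[0,0,0]],[[0,0,0],[0,0,0]]]}'
```

```text
time: 5.4
ee_pos: [0.5504, -0.1509, 0.0818]
eef_rot: [0.706, 0.708, 0.0, 0.0]
ft_force: [0.2, -0.7, -0.9]
width: 0.0444
grip_force: 14.4
```

```bash
python3 -m crank '{"steps":[[[0,0,-0.05],[0,0,0]],[[0,0,0],[0,0,0]],[[0,0,0],[0,0,0]]]}'
python3 -m crank '{"steps":[[[0,0,0],[0,0,0]],[[0,0,0],[0,0,0]],[[0,0,0],[0,0,0]],[[0,0,0],[0,0,0]],[[0,0,0.2],[0,0,0]],[[0,0,0.8],[0,0,0]],[[0,0,1],[0,0,0]],[[0,0,1],[0,0,0]],[[0,0,1],[0,0,0]],[[0,0,0.5],[0,0,0]]]}' 87
python3 -m crank '{"steps":[[[0,-0.5,0],[0,0,1]],[[0,0,0],[0,0,1]],[[0,0,0],[0,0,1]],[[0,0,0],[0,0,1]],[[0,0,0],[0,0,1]],[[0,0,0],[0,0,1]],[[0,0,0],[0,0,0.7]],[[0,0,0],[0,0,0]],[[0,0,0],[0,0,0]]]}'
python3 - <<'E'
from h import *
c=cap('wrist'); cv2.imwrite('pics/w2.png',c['pixels']); s=monitor.read_state(); print(s['joint_positions'],s['ee_pos'],s['time'])
E
```

```text
time: 5.65
ee_pos: [0.5509, -0.1511, 0.0809]
eef_rot: [0.706, 0.708, 0.001, 0.001]
ft_force: [0.2, -0.6, 6.2]
width: 0.0441
grip_force: 15.3
time: 6.48
ee_pos: [0.5509, -0.1515, 0.1955]
eef_rot: [0.707, 0.708, 0.001, 0.001]
ft_force: [0.4, -0.6, 0.1]
width: 0.0863
grip_force: 0.0
time: 7.23
ee_pos: [0.5498, -0.1635, 0.1921]
eef_rot: [0.473, 0.881, -0.0, -0.0]
ft_force: [0.1, 0.2, 0.9]
width: 0.0867
grip_force: 0.0
[-0.38448504  0.27588817  0.71090938  1.67576627 -0.18783601  1.26001918
  0.94978182] [ 0.54990243 -0.16344574  0.19213984] 7.2833
```

View pics/w2.png

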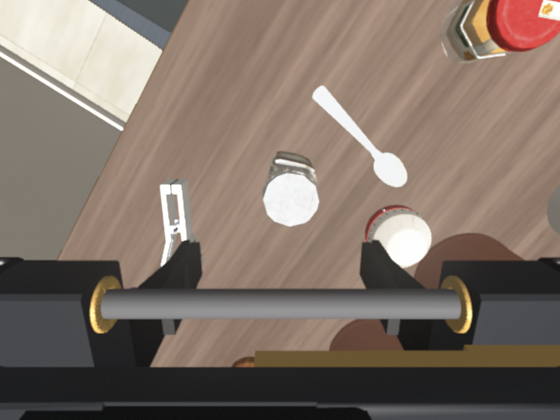

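```bash
python3 -m crank '{"steps":[[[0,-1,0],[0,0,0]],[[0,-1,0],[0,0,0]],[[0,-1,0],[0,0,0]],[[0,-1,0],[0,0,0]],[[-0.3,-1,0],[0,0,0]],[[0,-1,0],[0,0,0]],[[0,-0.8,0],[0,0,0]],[[0,0,0],[0,0,0]],[[0,0,0],[0,0,0]]]}'
python3 - <<'E'
from h import *
c=cap('wrist'); s=monitor.read_state(); print(s['ee_pos'],s['eef_rot'])
P=world(c); hsv=cv2.cvtColor(c['pixels'],cv2.COLOR_BGR2HSV)
m=(P[...,2]>.018)&(P[...,2]<.034)&(hsv[...,1]<60)&(hsv[...,2]>130)
m&=(abs(P[...,0]-.483)<.07)&(abs(P[...,1]+.267)<.08)
v,u=np.nonzero(m); p=(plane(c,u,v,.028)[:,:2]*1000).astype(np.float32); print(len(u),cv2.minAreaRect(p),cv2.approxPolyDP(cv2.convexHull(p),3,True).reshape(-1,2).round(1).tolist(),np.median(P[m][:,2]))
cv2.imwrite('pics/w3.png',c['pixels']); 
E
```

```text
time: 8.03
ee_pos: [0.5419, -0.3345, 0.192]
eef_rot: [0.474, 0.88, -0.0, -0.0]
ft_force: [1.2, -0.5, 0.0]
width: 0.0871
grip_force: 0.0
[ 0.54257177 -0.33309309  0.19200585] [ 4.73063929e-01  8.81028059e-01  7.52011599e-05 -2.69160311e-04]
1586 ((481.8726806640625, -269.403564453125), (43.22679138183594, 99.58570098876953), 33.417327880859375) [[527.2999877929688, -299.1000061035156], [464.8999938964844, -223.89999389648438], [447.20001220703125, -232.60000610351562], [490.20001220703125, -321.20001220703125]] 0.026850306531085832
```

View pics/w3.png

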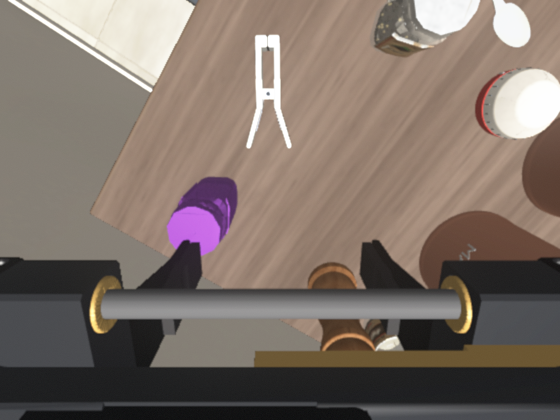

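```bash
python3 -m crank '{"steps":[[[-0.86,0.74,0],[0,0,0]],[[-0.86,0.74,0],[0,0,0]],[[0,0,-1],[0,0,0]],[[0,0,-1],[0,0,0]],[[0,0,-1],[0,0,0]],[[0,0,-1],[0,0,0]],[[0,0,-1],[0,0,0]],[[0,0,0],[0,0,0]],[[0,0,0],[0,0,0]]]}' 60
```

```text
time: 8.83
ee_pos: [0.4993, -0.295, 0.0669]
eef_rot: [0.472, 0.882, 0.0, -0.001]
ft_force: [0.3, 0.7, 1.7]
width: 0.0602
grip_force: 0.0
```

```bash
python3 -m crank '{"steps":[[[0,-0.04,-0.8],[0,0,0]],[[0,0,-0.8],[0,0,0]],[[0,0,-0.5],[0,0,0]],[[0,0,-0.3],[0,0,0]],[[0,0,-0.1],[0,0,0]],[[0,0,0],[0,0,0]],[[0,0,0],[0,0,0]]]}'
python3 -m crank '{"steps":[[[0,0,0],[0,0,0]],[[0,0,0],[0,0,0]],[[0,0,0],[0,0,0]],[[0,0,0],[0,0,0]],[[0,0,0],[0,0,0]],[[0,0,0],[0,0,0]],[[0,0,0],[0,0,0]],[[0,0,0],[0,0,0]],[[0,0,0],[0,0,0]],[[0,0,0],[0,0,0]]]}' 5 30
```

```text
time: 9.42
ee_pos: [0.5002, -0.2978, 0.0059]
eef_rot: [0.472, 0.881, 0.0, 0.001]
ft_force: [-0.0, 0.0, -0.1]
width: 0.0601
grip_force: 0.0
time: 10.25
ee_pos: [0.5, -0.2974, 0.0051]
eef_rot: [0.472, 0.881, 0.0, 0.0]
ft_force: [1.1, 1.0, 5.3]
width: 0.0132
grip_force: 30.0
```

```bash
python3 -m crank '{"steps":[[[0,0,0.2],[0,0,0]],[[0,0,0.8],[0,0,0]],[[0,0,1],[0,0,0]],[[0,0,1],[0,0,0]],[[0,0,1],[0,0,0]],[[0,0,1],[0,0,0]],[[0,0,1],[0,0,0]],[[0,0,0],[0,0,0]]]}'
python3 -m crank '{"steps":[[[-0.2,0.8,0],[0,0,-0.5]],[[-0.2,0.9,0],[0,0,-0.8]],[[-0.2,0.9,0],[0,0,-0.8]],[[-0.2,0.9,0],[0,0,-0.8]],[[-0.2,0.9,0],[0,0,-0.8]],[[-0.2,0.9,0],[0,0,-0.8]],[[-0.1,0.9,0],[0,0,-0.8]],[[0,0.9,0],[0,0,-0.8]],[[0,0.5,0],[0,0,-0.8]],[[0,0,0],[0,0,0]]]}'
python3 - <<'E'
from h import *
c=cap('wrist'); s=monitor.read_state(); print(s['ee_pos'],s['eef_rot'],s['width'],s['joint_positions'],s['ft_force'])
cv2.imwrite('pics/w4.png',c['pixels'])
E
```

```text
time: 10.92
ee_pos: [0.5008, -0.2989, 0.1594]
eef_rot: [0.473, 0.881, 0.0, 0.003]
ft_force: [0.3, -0.2, 0.1]
width: 0.0132
grip_force: 30.0
time: 11.75
ee_pos: [0.4666, -0.1044, 0.1542]
eef_rot: [0.712, 0.702, -0.0, -0.001]
ft_force: [-0.3, 0.9, -0.8]
width: 0.0131
grip_force: 30.0
[ 0.46658954 -0.10620824  0.15432445] [ 7.11542542e-01  7.02642839e-01 -1.85386935e-04 -4.65589169e-04] 0.01334903218662084 [-0.59145882  0.04894775  0.75008478  1.95752693 -0.03683588  1.14946454
  0.16054528] [-0.52505795  0.07997604 -0.93849699]
```

View pics/w4.png

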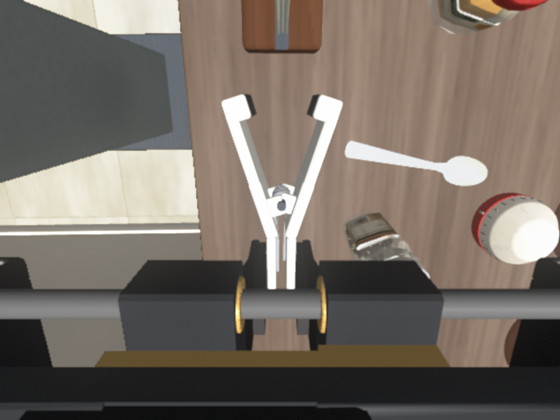

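```bash
python3 - <<'E'
from h import *
c=dict(np.load('/tmp/wrist.npz')); P=world(c); hsv=cv2.cvtColor(c['pixels'],cv2.COLOR_BGR2HSV)
m=np.zeros(P.shape[:2],bool); m[85:235,215:350]=True; w=m&(hsv[...,1]<60)&(hsv[...,2]>190)&(P[...,2]>.1)
zt=np.median(P[w][:,2]); print('top z',zt,np.percentile(P[w][:,2],[5,95]))
for nm,s in(('L',w&(np.arange(560)<281)),('R',w&(np.arange(560)>281))):
    v,u=np.nonzero(s); p=P[v,u]; k=v<120
    print(nm,'front y',np.percentile(p[:,1],99.5),'tip block x',np.percentile(p[k,0],[1,99]),'z',p[k,2].mean(), 'line',cv2.fitLine(p[(v>130)&(v<190)][:,:2].astype(np.float32),2,0,.01,.01).ravel())
m2=m&(P[...,2]>.09)&(hsv[...,2]<70); m2[130:]=False
v,u=np.nonzero(m2); 
for k in(u<281,u>281): p=P[v[k],u[k]]; print('pad',len(p),np.percentile(p,[2,98],axis=0).round(4).tolist())
m=np.zeros(P.shape[:2],bool); m[:80,230:340]=True; m&=(P[...,2]>.12)&(P[...,2]<.135); p=P[m]; print('cards',len(p), p.mean(0) if len(p) else '', np.percentile(p[:,1],1) if len(p) else '')
m=np.zeros(P.shape[:2],bool); m[:60,230:340]=True; m&=(P[...,2]>.02)&(P[...,2]<.03); p=P[m]; print('block',np.percentile(p,[1,99],axis=0))
E
```

```text
top z 0.1760040872923579 [0.17107276 0.17720643]
L front y -0.021336757431817833 tip block x [0.44254404 0.45340479] z 0.1766799138551538 line [ 0.30810836 -0.9513513   0.4514572  -0.04778922]
R front y -0.021928424367252928 tip block x [0.47998266 0.49091321] z 0.1765499409426251 line [ 0.37856612  0.92557424  0.48067108 -0.04886085]
pad 76 [[0.4521, -0.0286, 0.1558], [0.4543, -0.0209, 0.1751]]
pad 89 [[0.4788, -0.0291, 0.1557], [0.4813, -0.0217, 0.1748]]
cards 3 [0.46462643 0.02645209 0.12072757] 0.026427789817393636
block [[0.43690526 0.01559133 0.02123861]
 [0.49903577 0.05053716 0.0270621 ]]
```

```bash
python3 -m crank '{"steps":[[[0.04,0,-0.6],[0,0,0]],[[0,0,-0.9],[0,0,0]],[[0,0,-0.9],[0,0,0]],[[0,0,-0.6],[0,0,0]],[[0,0,-0.3],[0,0,0]],[[0,0.3,0],[0,0,0]],[[0,0.5,0],[0,0,0]],[[0,0.3,0],[0,0,0]],[[0,0,0],[0,0,0]],[[0,0,0],[0,0,0]]]}'
python3 - <<'E'
from h import *
c=cap('wrist'); s=monitor.read_state(); print(s['ee_pos'],s['eef_rot'],s['width'])
P=world(c); hsv=cv2.cvtColor(c['pixels'],cv2.COLOR_BGR2HSV)
m=np.zeros(P.shape[:2],bool); m[85:125,215:350]=True; w=m&(hsv[...,1]<60)&(hsv[...,2]>190)&(P[...,2]>.075)&(P[...,2]<.105)
p=P[w]; print('tips x',np.percentile(p[:,0],[1,99]),'front y',np.percentile(p[:,1],99.5),'z',np.median(p[:,2]))
m=(P[...,2]>.118)&(P[...,2]<.134)&(abs(P[...,0]-.468)<.02)&(P[...,1]>.01)&(P[...,1]<.2)
v,u=np.nonzero(m); q=plane(c,u,v,.128)[:,:2]; 
print('cards n',len(q),'ymin',np.percentile(q[:,1],1),'x',np.percentile(q[q[:,1]<.05][:,0],[3,50,97]),np.median(P[m][:,2]))
E
```

```text
time: 12.63
ee_pos: [0.4685, -0.0797, 0.073]
eef_rot: [0.712, 0.702, 0.001, 0.0]
ft_force: [-0.2, -0.7, -1.8]
width: 0.0135
grip_force: 30.0
[ 0.46842114 -0.08013077  0.07291573] [7.12333508e-01 7.01840907e-01 4.46379818e-04 3.39562291e-04] 0.013074996128841344
tips x [0.44460962 0.49232652] front y 0.003400264735810467 z 0.09491238660992463
cards n 316 ymin 0.024804697349301436 x [0.46397832 0.46764219 0.4713583 ] 0.12540213276343615
```

```bash
python3 -m crank '{"steps":[[[-0.02,0.3,0],[0,0,0]],[[0,0.4,0],[0,0,0]],[[0,0.4,0],[0,0,0]],[[0,0.3,0],[0,0,0]],[[0,0.2,0],[0,0,0]],[[0,0.1,0],[0,0,0]],[[0,0,0],[0,0,0]],[[0,0,0],[0,0,0]],[[0,0,0],[0,0,0]]]}'
python3 - <<'E'
from h import *
c=cap('wrist'); s=monitor.read_state(); print(s['ee_pos'],s['eef_rot'],s['width'],s['ft_force'],s['time'])
cv2.imwrite('pics/w5.png',c['pixels'])
P=world(c); hsv=cv2.cvtColor(c['pixels'],cv2.COLOR_BGR2HSV)
w=(hsv[...,1]<60)&(hsv[...,2]>170)&(P[...,2]>.075)&(P[...,2]<.105); w[:85]=0;w[240:]=0;w[:,:215]=0;w[:,350:]=0
p=P[w]; p=p[abs(p[:,0]-.468)>.012]; print('tips x',np.percentile(p[:,0],[1,99]),'front y',np.percentile(p[:,1],99.5),'z',np.median(p[:,2]))
m=(P[...,2]>.118)&(P[...,2]<.134)&(abs(P[...,0]-.468)<.02)&(P[...,1]>.01)&(P[...,1]<.2)
v,u=np.nonzero(m); q=plane(c,u,v,.128)[:,:2]; 
print('cards n',len(q),'ymin',np.percentile(q[:,1],1),'x',np.percentile(q[q[:,1]<.05][:,0],[3,50,97]))
c=cap('scene'); cv2.imwrite('pics/s5.png',cv2.resize(c['pixels'][170:310,160:340],None,fx=4,fy=4,interpolation=cv2.INTER_CUBIC))
E
```

```text
time: 13.43
ee_pos: [0.4676, -0.0379, 0.0724]
eef_rot: [0.713, 0.701, 0.0, 0.0]
ft_force: [-0.2, -0.1, -0.8]
width: 0.0133
grip_force: 30.0
[ 0.46751165 -0.03796168  0.07232933] [ 7.12811139e-01  7.01356025e-01 -2.09947343e-05  7.65923207e-05] 0.013155213097905745 [-0.17274936 -0.04882073 -0.66964616] 13.4833
tips x [0.44421487 0.49097475] front y 0.04511127266118523 z 0.09419827300677201
cards n 3095 ymin 0.028161922905544836 x [0.46425344 0.46803539 0.47167688]
```

View pics/w5.png

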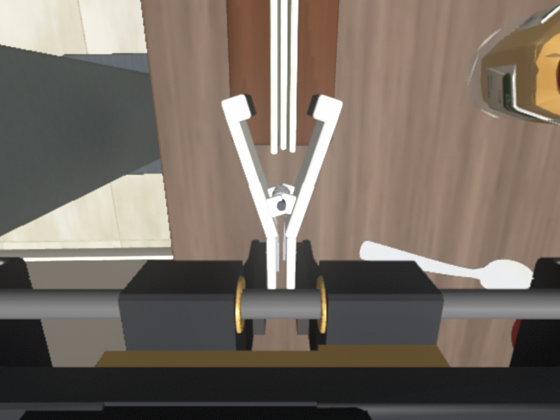

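View pics/s5.png

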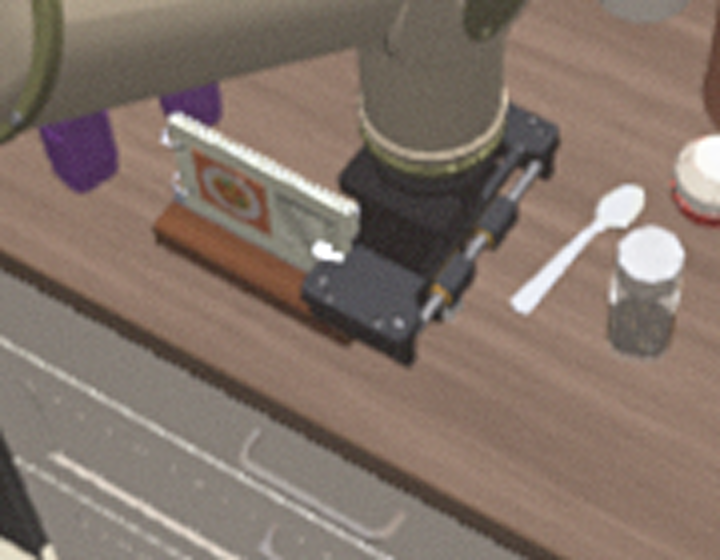

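```bash
python3 -m crank '{"steps":[[[0,0.06,0],[0,0,0]],[[0,0.06,0],[0,0,0]],[[0,0,0],[0,0,0]],[[0,0,0],[0,0,0]],[[0,0,0],[0,0,0]],[[0,0,0],[0,0,0]]]}' && python3 -c "
from bench import ticket; print(ticket.close_job())"
```

```text
time: 14.03
ee_pos: [0.4675, -0.0345, 0.0723]
eef_rot: [0.713, 0.702, 0.0, 0.0]
ft_force: [0.2, 0.8, -0.5]
width: 0.0128
grip_force: 30.0
the job is handed in; nothing more can be done
None
```

The job is handed in at about 14 s: the grey-capped jar stands upright about 18 cm from the cards, and the clip is held squeezed open with its jaws either side of the free edge. They reach about 16 mm past it with several millimetres clear of each face. The stand, red-lidded jar, timer and teaspoon were not touched.

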